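# Scoop nylon buffers from the tub into the parts dish

## Robot

A 6-joint arm with a two-finger parallel gripper is mounted at the origin on the work surface. World frame = base frame: x ahead of the robot, y to its left, z up, the work surface at z = 0. Lengths are in mm, angles in rad, forces in N, time in s.
With the tool pointing down it reaches from about 350 to 775 mm from the base axis. Payload 7.3 kg.
Tool frame: the origin (TCP) lies on the centre line of the jaws, within the pads' length; the fingertips stand 14 mm ahead of it and the grasp point (between the pads) lies 5 mm behind it; z points along the fingers, y is the line along which they close (so a half turn about z gives the same grasp; the last joint's range is limited). The gripper opens to 92 mm and grips with 3 to 60 N. Pads are 19 mm wide; open, the fingers measure 130 mm over their backs; the gripper's body (75 mm by 190 mm) begins 47 mm behind the grasp point.
Start: joints at [-1.322, 0.342, 1.524, -0, 1.275, -0.146], TCP at [201.951, -484.623, 240.741] pointing down, gripper open.
Joint ranges: [-2.53, 2.53], [-0.77, 2.02], [0.04, 2.7], [-1, 4.14], [0.28, 2.66], [-3.11, 3.11]. Speed limits (rad/s): [2.57, 2.57, 3.14, 3.14, 3.14, 3.14].

## Interface

Orientations are given as [roll, pitch, yaw] about the fixed x, y, z axes, in that order (R = Rz(yaw) Ry(pitch) Rx(roll)).
In Python, from plant import get_obs, capture, bot, spot_in, trace, pinpoint gives the robot as it stands.
- The arm moves only by the tool play_rows, never from a script. Its argument "rows" is a list of rows, each a list of 2 entries, a list of its own where there are three numbers: the shift along the world's x, y, z in units of 3 cm (1.0 is 3 cm), then the turn, a rotation vector about the world's x, y, z in units of 8 degrees (1.0 is 8 degrees). A call has 1 to 12 rows; each row shifts and turns the commanded pose from where the row before left it; what a row does not reach is not made up. A row lasts 1/8 s, in which the tool goes at most 62.5 mm and 10.7 degrees, less where a joint would pass 70% of its speed; a pose out of reach is approached as far as the arm can. A call with a number of a shift or a turn outside -1 to 1 is refused whole. A call with a gripper value outside its range is refused whole. "hand" is the opening, from -1 (shut) to 1 (fully open), set as the call begins (left out, the last holds). The fingers move at their own pace and stop on an object; the grip force is fixed at half the most. Time passes only in rows, so rows that do not move let the fingers close. It gives the time, the measured TCP pose, the force, the opening and the grip force at its end, in the units of the state.
- get_obs(): the state, without advancing time (a new reading comes with each control period).
- capture(name): name is "scene" or "top"; returns a dict with "frame" (400x640x3 uint8, red, green, blue), "fov_y" (degrees; the focal length in pixels is half the picture's height over the tangent of half this angle, whatever the lens; pixels are square), "cx", "cy" (the principal point, pixels), "rvec" (rotation vector, rad) and "tvec" (3), from world to camera coordinates, as OpenCV has them. Camera axes: x right, y down, z forward; pixel columns grow to the right and rows downward; lengths in mm; the calibration is good to about 2 mm. A picture is of the moment at which its call begins. There is no depth.
- bot.close_job(): hands the job in; it is judged then, once.
Trained networks look in the newest picture that a camera, given by its name, has taken for a name from the list of things; names that differ only in an ending like _2 or _b are one class to them, and where a whole thing is asked for, a point or a joint stands for the part that bears it (a point fixed in the world has none). Each returns a list of dicts, best first, with "p" (0 to 1); they miss things now and then, are a little off and sometimes report something else, mostly with a low value. They report only what shows in the picture. A call takes as long as a camera call. They do not tell look-alikes from the thing itself.
- spot_in(query, camera): "at" ([row, column] in pixels, amid what is visible of it).
- trace(query, camera): "mask" (400x640 bool, what is visible of it) and "at" ([row, column] in pixels, amid what is visible of it).
- pinpoint(query, camera): "at" ([row, column] in pixels: a listed point, or the origin of a listed thing).
The state is a dict: "time": time; "joint_positions": joint angles; "dq": joint speeds; "tau": joint torques, N m; "tool_pos": TCP position; "tcp_rot": TCP orientation; "contact_force": force on the tool from outside, world axes, zero at the start; "moment": the same for the moment, N m; "grip_width": finger opening in mm; "finger_force": force on a finger pad.
Only numpy, scipy, OpenCV 4.12 (cv2) and the standard library are available. Lean on these libraries where they do the work, as an engineer would, in place of code of your own. Each camera call takes 0.05 s, during which the arm holds its last target. There are 200 camera calls.

## Task

With the scoop that fits inside the white tub, scoop the black nylon buffers out of the tub and tip them into the round steel dish: at least four of the five must end up in the dish, any left over stays in the tub, and none may lie on the bench. Do not touch the buffers with the gripper, and leave the wider scoop and the other things on the bench where they are. When done, put the scoop back flat on the bench where it lay and let go of it.

Things in the scene. Friction and masses are not known exactly. Their poses are not given: they have to be found in the camera images.
- scoop_narrow: narrower of two alike aluminium scoops, black handles. Origin: under the pan's centre, at bench level when flat. -x nose, +x handle, z up. Pan 66 wide outside, 80 long; floor 2 thick, straight lip at x -40; sides 32 high from x -15 back, raked down to the lip; back wall to x +40, 42 high, and a 22 wide upright behind it to x +46. Handle: level bar 22 wide (y), x +44 to +140, z 44 to 68. 0.15 kg
- scoop_narrow_grip (a point): middle of the narrow scoop's handle, 85 mm behind and 56 mm above the scoop's origin; the handle is 22 mm thick there between its flat sides
- scoop_narrow_pan (a point): point 12 mm above the centre of the narrow scoop's pan underside
- scoop_wide: the other scoop: same shape, length, height and handle, but its pan is 96 mm wide, too wide for the tub. Same origin and axes. Not to be used
- tub: white open rectangular tub, fixed to the bench, holding the buffers. Origin: centre of its underside; long side x. Outside 234 (x) x 88 (y) x 42 high; walls and floor 4 thick, so inside 226 x 80. The buffers begin towards its -x end, nearer the robot, at x -113 to +4; the rest up to x +113 is empty
- dish: round steel dish without handles, fixed to the bench (magnetic foot). Origin: centre of its underside. 140 across the rim, 132 at the foot, 52 high, wall 3, floor 4
- buffer0: one of five alike black nylon buffers: an eight-sided barrel 27 mm across its flats (29 over the corners), 24 long, ends tapered to 15; some stand, some lie on their side. Origin: its centre. About 18 g
- buffer1: one of five alike black nylon buffers: an eight-sided barrel 27 mm across its flats (29 over the corners), 24 long, ends tapered to 15; some stand, some lie on their side. Origin: its centre. About 18 g
- buffer2: one of five alike black nylon buffers: an eight-sided barrel 27 mm across its flats (29 over the corners), 24 long, ends tapered to 15; some stand, some lie on their side. Origin: its centre. About 18 g
- buffer3: one of five alike black nylon buffers: an eight-sided barrel 27 mm across its flats (29 over the corners), 24 long, ends tapered to 15; some stand, some lie on their side. Origin: its centre. About 18 g
- buffer4: one of five alike black nylon buffers: an eight-sided barrel 27 mm across its flats (29 over the corners), 24 long, ends tapered to 15; some stand, some lie on their side. Origin: its centre. About 18 g
- spray_can: blue and steel spray can standing upright, 54 across, 170 high (mm); a bystander. Origin: its underside
- solder_spool: steel-coloured spool, 52 across, 40 high (mm); a bystander. Origin: its underside
- screwdriver: screwdriver lying on the bench, about 190 long (mm); a bystander. Origin: its underside
- multimeter: yellow hand multimeter lying flat, 140 x 75 x 34 (mm); a bystander. Origin: its underside
- phone: black phone lying flat, 145 x 70 x 9 (mm); a bystander. Origin: its underside
- mug: white mug, 80 across, 95 high, handle sticking out sideways (mm); a bystander. Origin: its underside
- pliers: pliers lying flat, about 145 long, 40 wide, 12 thick, orange handles (mm); a bystander. Origin: its underside
Not all that is in view belongs to the job. What is shaped like the scoop_narrow but turquoise is not meant. What is shaped like the dish but yellow is not meant.

How it is judged:
By the outcome, as a careful person would: the job done as asked, in the order asked, and still so for the second after the job is handed in, with the robot touching nothing.
It also fails if it takes over 67 s, if anything falls off the work surface, if the arm or the gripper's body presses on something with over 40 N, if the wrist force passes 120 N, or if a joint passes its speed limit or range.

## Working session

There is one attempt and no reset: what is moved stays moved. The work goes in short steps, Python scripts to look and compute and a tool call to move; the robot and the scene stay as the last step left them, time stands still between calls to the robot, and variables do not carry over. Pictures are saved under pics/ and viewed, at most 11 in all, crops included, and the job is handed in when it is done.

Besides the shell and the picture viewer there is one more tool, called in YAML: its name, and indented under it one key for each argument. play_rows: Moves the arm, as the interface text tells. Shifts and turns lie within -1 to 1; 1 stands for 3 cm of shift or 8 degrees of turn. Its arguments: {"type":"object","properties":{"rows":{"type":"array"},"hand":{"type":"number"}},"required":["rows"]}

```bash
ls; mkdir -p pics; cat > h.py <<'E'
import numpy as np, cv2
from plant import get_obs, capture, bot, spot_in, trace, pinpoint
def cam(c):
    f=200/np.tan(np.radians(c['fov_y'])/2)
    K=np.array([[f,0,c['cx']],[0,f,c['cy']],[0,0,1.]]); R=cv2.Rodrigues(np.array(c['rvec'],float))[0]
    return K,R,np.array(c['tvec'],float).reshape(3)
def ray(c,at,z):
    K,R,t=cam(c); d=R.T@np.linalg.solve(K,[at[1],at[0],1.]); o=-R.T@t
    return o+d*(z-o[2])/d[2]
def proj(c,P):
    K,R,t=cam(c); q=(K@(R@np.atleast_2d(P).T+t[:,None])).T
    return q[:,:2]/q[:,2:]
def save(n,im): cv2.imwrite('pics/'+n,cv2.cvtColor(im,cv2.COLOR_RGB2BGR))
E
python3 - <<'E'
from h import *
for n in('scene','top'):
    c=capture(n); save(n+'0.png',c['frame']); K,R,t=cam(c); print(n,K[0,0],-R.T@t,R[2])
    for q,z in(('scoop_narrow',0),('scoop_narrow_grip',56),('scoop_narrow_pan',12),('tub',0),('dish',0),('scoop_wide',0),('buffer0',16)):
        for r in pinpoint(q,n): print(q,round(r['p'],2),np.round(r['at']),ray(c,r['at'],z).round(0))
print(get_obs())
E
```

```text
pics
scene 484.76145937334906 [ 1087.04522982 -1008.95812098  1142.39146695] [-0.3406331   0.65281883 -0.67660673]
scoop_narrow 0.82 [172. 350.] [510. 350.   0.]
scoop_narrow 0.64 [149. 308.] [299. 402.   0.]
scoop_narrow 0.61 [169. 349.] [498. 367.   0.]
scoop_narrow_grip 0.58 [165. 373.] [596. 367.  56.]
scoop_narrow_pan 0.94 [167. 351.] [508. 369.  12.]
scoop_narrow_pan 0.89 [148. 305.] [291. 387.  12.]
tub 0.64 [294. 257.] [ 529. -309.    0.]
dish 0.86 [236. 303.] [527. -37.   0.]
dish 0.69 [225. 374.] [708. 129.   0.]
dish 0.46 [293. 233.] [ 464. -340.    0.]
scoop_wide 0.87 [196. 318.] [471. 166.   0.]
buffer0 0.6 [288. 252.] [ 511. -307.   16.]
buffer0 0.54 [280. 225.] [ 425. -322.   16.]
buffer0 0.51 [293. 223.] [ 448. -362.   16.]
buffer0 0.51 [289. 234.] [ 466. -335.   16.]
buffer0 0.4 [282. 242.] [ 474. -304.   16.]
top 368.3322346595138 [ 341.15766411   21.67530491 1058.15308012] [ 2.01128797e-01  4.51411164e-05 -9.79564804e-01]
scoop_narrow 0.86 [283. 186.] [314. 392.   0.]
scoop_narrow 0.66 [210. 204.] [521. 354.   0.]
scoop_narrow_grip 0.89 [277. 152.] [331. 465.  56.]
[... 523 characters left out ...]
. -344.   16.]
{'time': 0.8, 'joint_positions': array([-1.32200407e+00,  3.42016059e-01,  1.52411750e+00,  2.01506819e-06,
        1.27537295e+00, -1.46005666e-01]), 'dq': array([ 0.00099236, -0.00020622,  0.00041195, -0.00144201,  0.00290576,
        0.00030203]), 'tau': array([-3.92310258e-04, -4.31090426e+01, -2.44472373e+01,  7.18656136e-02,
        4.80771682e-02, -1.61861811e-05]), 'tool_pos': array([ 201.94925599, -484.62421385,  240.72604746]), 'tcp_rot': array([3.14150715e+00, 1.06254183e-05, 3.94797336e-01]), 'contact_force': array([ 0.68301485, -0.36457693, -0.08900404]), 'moment': array([-0.01642142,  0.035225  , -0.00163501]), 'finger_force': 0.0, 'grip_width': 91.7403977478447}
```

View pics/top0.png

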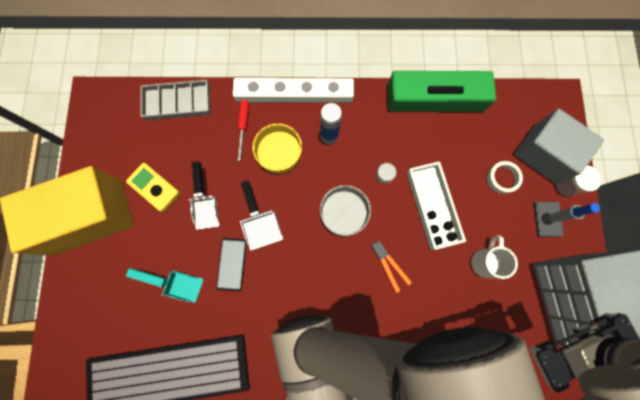

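View pics/scene0.png

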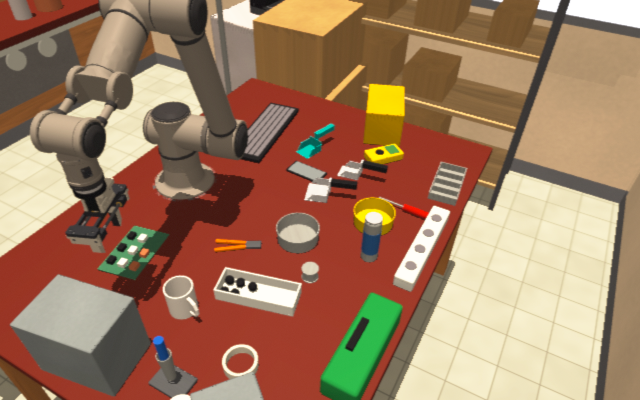

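The top picture has three scoop shapes: the left aluminium scoop at (204,212) with a pan about 26 px wide, the right aluminium scoop at (262,228) with a pan about 38 px wide, and a turquoise one at (183,287). The left one fits the narrow scoop. The steel dish is at (345,212) and the yellow look-alike at (277,148). The tub is at (437,205), with its buffers at the near end. Next I'll fit model silhouettes to get accurate poses.

```bash
cat > fit.py <<'E'
from h import *
from scipy.optimize import minimize
S=4
def box(a,b,c,d,e,f): return np.array([[x,y,z] for x in(a,b) for y in(c,d) for z in(e,f)],float)
def scoop(w):
    h=w/2
    pan=np.array([[-40,s*h,z] for s in(-1,1) for z in(0,2)]+[[x,s*h,z] for s in(-1,1) for x,z in((-15,32),(40,32),(40,0))],float)
    return [pan,box(38,40,-h,h,0,42),box(40,46,-11,11,0,68),box(44,140,-11,11,44,68)]
tubm=[box(-117,117,-44,44,0,42)]
a=np.linspace(0,2*np.pi,40)
dishm=[np.vstack([np.c_[66*np.cos(a),66*np.sin(a),0*a],np.c_[70*np.cos(a),70*np.sin(a),0*a+52]])]
def render(c,parts,p):
    m=np.zeros((400*S,640*S),np.uint8); x,y,t=p
    R=np.array([[np.cos(t),-np.sin(t),0],[np.sin(t),np.cos(t),0],[0,0,1]])
    for P in parts:
        q=(proj(c,P@R.T+[x,y,0])+.5)*S
        cv2.fillConvexPoly(m,cv2.convexHull(np.round(q).astype(np.int32)),1)
    return m
def fit(parts,obs,p0):
    big=[(c,cv2.resize(m.astype(np.uint8),None,fx=S,fy=S,interpolation=cv2.INTER_NEAREST)) for c,m in obs]
    def cost(u):
        p=[u[0],u[1],u[2]/100]; return -np.mean([ (r&m).sum()/max(1,(r|m).sum()) for c,m in big for r in[render(c,parts,p)]])
    u=np.array([p0[0],p0[1],p0[2]*100.])
    for s in(12,4): 
        r=minimize(cost,u,method='Nelder-Mead',options=dict(initial_simplex=np.vstack([u,u+np.diag([s,s,s])]),xatol=.1,fatol=1e-4)); u=r.x
    return np.array([u[0],u[1],u[2]/100]),-r.fun
def near(c,q,cam_,xy):
    r=trace(q,cam_); px=proj(c,[[xy[0],xy[1],20]])[0]
    r=[k for k in r if np.hypot(k['at'][1]-px[0],k['at'][0]-px[1])<25]
    return r[0]['mask'] if r else None
E
python3 - <<'E'
from fit import *
C={n:capture(n) for n in('scene','top')}
def do(name,q,parts,p0):
    o={n:near(c,q,n,p0) for n,c in C.items()}
    for sel in(('top',),('scene',),('top','scene')):
        ob=[(C[n],o[n]) for n in sel if o[n] is not None]
        if len(ob)==len(sel): p,s=fit(parts,ob,p0); print(name,sel,p.round(3),round(s,3),[int(m.sum()) for _,m in ob])
do('narrow','scoop_narrow',scoop(66),(508,352,.19))
do('narrow as wide','scoop_narrow',scoop(96),(508,352,.19))
do('wide','scoop_wide',scoop(96),(471,166,.3))
do('tub','tub',tubm,(527,-305,.25))
do('dish','dish',dishm,(518,-43,0))
for q,p in(('mug',(400,-430)),('spray_can',(770,0)),('solder_spool',(620,-160)),('phone',(0,0)),('pliers',(0,0)),('screwdriver',(0,0)),('multimeter',(0,0))):
    r=pinpoint(q,'top'); print(q,[(round(k['p'],2),ray(C['top'],k['at'],0).round()) for k in r[:2]])
f=C['top']['frame']; save('crop1.png',cv2.resize(f[150:255,180:300],None,fx=6,fy=5.7,interpolation=cv2.INTER_CUBIC)[:600])
E
```

```text
narrow ('top',) [5.11912e+02 3.50023e+02 1.44000e-01] 0.878 [1044]
narrow ('scene',) [5.09643e+02 3.47185e+02 1.44000e-01] 0.903 [542]
narrow ('top', 'scene') [5.10306e+02 3.47143e+02 1.58000e-01] 0.884 [1044, 542]
narrow as wide ('top',) [5.11629e+02 3.49138e+02 1.51000e-01] 0.689 [1044]
narrow as wide ('scene',) [5.09144e+02 3.59610e+02 2.70000e-02] 0.803 [542]
narrow as wide ('top', 'scene') [5.08502e+02 3.51189e+02 1.21000e-01] 0.739 [1044, 542]
wide ('top',) [4.61911e+02 1.84265e+02 3.31000e-01] 0.908 [1291]
wide ('scene',) [4.59453e+02 1.78136e+02 3.51000e-01] 0.908 [729]
wide ('top', 'scene') [4.60602e+02 1.82315e+02 3.40000e-01] 0.892 [1291, 729]
tub ('top',) [ 5.33297e+02 -3.09234e+02  2.40000e-01] 0.776 [2306]
tub ('scene',) [ 5.32106e+02 -3.11627e+02  2.46000e-01] 0.89 [2566]
tub ('top', 'scene') [ 5.32395e+02 -3.11261e+02  2.40000e-01] 0.829 [2306, 2566]
dish ('top',) [ 5.15368e+02 -5.12260e+01  1.58000e-01] 0.972 [2014]
dish ('scene',) [ 5.15114e+02 -5.49740e+01  1.16000e-01] 0.975 [1465]
dish ('top', 'scene') [ 5.15094e+02 -5.29650e+01  6.70000e-02] 0.963 [2014, 1465]
mug [(0.89, array([ 373., -450.,    0.])), (0.49, array([515., -60.,   0.]))]
spray_can [(0.69, array([755., -11.,   0.]))]
solder_spool [(0.66, array([ 630., -166.,    0.]))]
phone [(0.63, array([361., 267.,   0.]))]
pliers [(0.77, array([ 362., -182.,    0.]))]
screwdriver [(0.66, array([757., 248.,   0.]))]
multimeter [(0.92, array([584., 511.,   0.]))]
```

View pics/crop1.png

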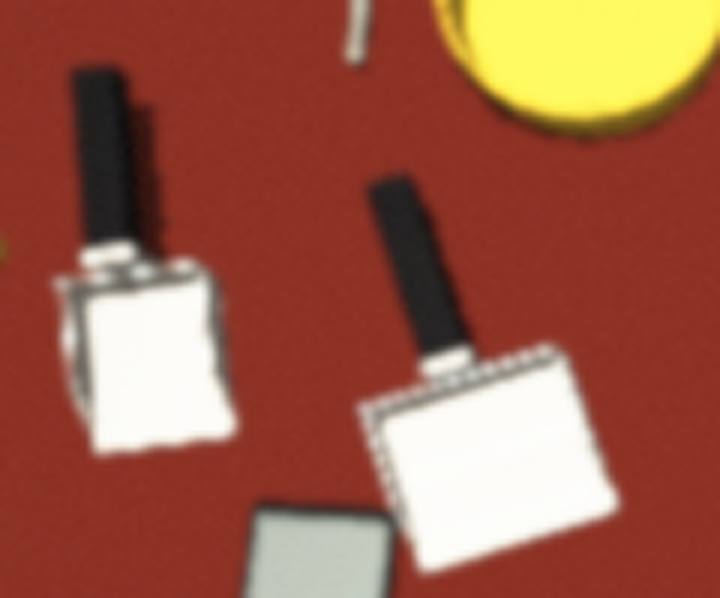

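Left scoop confirmed narrow: its pan measures about 150 px across in the crop against 220 px for the right one, and the fit scores 0.88 at 66 mm wide versus 0.74 at 96. I'll refine the tub pose and start moving.

```bash
python3 - <<'E'
from fit import *
obs=[]
for n in('scene','top'):
    c=capture(n); m=near(c,'tub',n,(530,-310)).astype(np.uint8)
    pts=cv2.convexHull(np.argwhere(m)[:,::-1].astype(np.int32)); m2=np.zeros_like(m); cv2.fillConvexPoly(m2,pts,1); obs.append((c,m2))
for o in(obs[:1],obs[1:],obs): p,s=fit(tubm,o,(530,-310,.24)); print(p.round(3),round(s,3))
E
```

```text
[ 5.32481e+02 -3.11413e+02  2.47000e-01] 0.971
[ 5.35629e+02 -3.09283e+02  2.50000e-01] 0.964
[ 5.33403e+02 -3.10206e+02  2.45000e-01] 0.958
```

play_rows:
  hand: 0.2
  rows:
    - [[0.8,1,0],[0,0,-0.1]]
    - [[0.8,1,0],[0,0,-0.1]]
    - [[0.8,1,0],[0,0,-0.1]]
    - [[0.8,1,0],[0,0,-0.1]]
    - [[0.8,1,0],[0,0,-0.1]]
    - [[0.8,1,0],[0,0,-0.1]]
    - [[0.8,1,0],[0,0,-0.1]]
    - [[0.8,1,0],[0,0,-0.1]]
    - [[0.8,1,0],[0,0,-0.1]]
    - [[0.8,1,0],[0,0,-0.1]]
    - [[0.8,1,0],[0,0,-0.1]]
    - [[0.8,1,0],[0,0,-0.1]]

```text
time: 3.45
tool_pos: [490.7, -123.6, 240.8]
tcp_rot: [3.141, -0.0, 0.227]
contact_force: [0.0, -0.7, 0.6]
grip_width: 55.5
finger_force: 0.0
```

play_rows:
  rows:
    - [[0.23,1,0],[0,0,-0.05]]
    - [[0.23,1,0],[0,0,-0.05]]
    - [[0.23,1,0],[0,0,-0.05]]
    - [[0.23,1,0],[0,0,-0.05]]
    - [[0.23,1,0],[0,0,-0.05]]
    - [[0.23,1,0],[0,0,-0.05]]
    - [[0.23,1,0],[0,0,-0.05]]
    - [[0.23,1,0],[0,0,-0.05]]
    - [[0.23,1,0],[0,0,-0.05]]
    - [[0.23,1,0],[0,0,-0.05]]
    - [[0.23,1,0],[0,0,-0.05]]
    - [[0.23,1,0],[0,0,0]]

```text
time: 4.95
tool_pos: [572.9, 236.4, 240.7]
tcp_rot: [3.141, 0.0, 0.15]
contact_force: [-0.4, -1.3, 0.3]
grip_width: 54.6
finger_force: 0.0
```

play_rows:
  rows:
    - [[0,1,0],[0,0,0]]
    - [[0.05,1,0],[0,0,0]]
    - [[0,1,-0.5],[0,0,0]]
    - [[0,1,-1],[0,0,0]]
    - [[0,0,-1],[0,0,0]]
    - [[0,0,-1],[0,0,0]]
    - [[0,0,0],[0,0,0]]

```text
time: 5.82
tool_pos: [572.8, 354.8, 132.9]
tcp_rot: [3.14, 0.006, 0.151]
contact_force: [0.1, -0.0, 0.2]
grip_width: 54.8
finger_force: 0.0
```

play_rows:
  rows:
    - [[0.05,0.05,-0.7],[0,0,0]]
    - [[0,0,-0.7],[0,0,0]]
    - [[0,0,-0.7],[0,0,0]]
    - [[0,0,-0.56],[0,0,0]]
    - [[0,0,0],[0,0,0]]

```text
time: 6.45
tool_pos: [575.5, 356.6, 55.4]
tcp_rot: [3.141, 0.002, 0.15]
contact_force: [0.3, 0.5, 0.4]
grip_width: 54.8
finger_force: 0.0
```

play_rows:
  hand: -1
  rows:
    - [[0,0,0],[0,0,0]]
    - [[0,0,0],[0,0,0]]
    - [[0,0,0],[0,0,0]]
    - [[0,0,0],[0,0,0]]
    - [[0,0,0],[0,0,0]]
    - [[0,0,0],[0,0,0]]

```text
time: 7.2
tool_pos: [576.0, 357.0, 56.3]
tcp_rot: [-3.141, -0.001, 0.15]
contact_force: [1.2, 0.3, 2.8]
grip_width: 21.7
finger_force: 29.9
```

play_rows:
  rows:
    - [[0,0,0.5],[0,0,0]]
    - [[0,0,1],[0,0,0]]
    - [[0,0,1],[0,0,0]]
    - [[0,-0.4,0.8],[0,0,0]]
    - [[0,-0.8,0],[0,0,0]]
    - [[0,-1,0],[0,0,0]]

```text
time: 7.95
tool_pos: [575.6, 290.6, 155.9]
tcp_rot: [-3.142, -0.001, 0.151]
contact_force: [-1.5, -0.5, -1.7]
grip_width: 21.7
finger_force: 29.9
```

```bash
python3 - <<'E'
from h import *
a=capture('scene');print(get_obs()['tool_pos'],get_obs()['moment'])
f=a['frame'][100:260,260:440]; save('g.png',cv2.resize(f,None,fx=3.5,fy=3.5))
E
```

```text
[575.88859371 286.55466855 155.69331588] [-0.09813337 -0.02444174  0.0175327 ]
```

View pics/g.png

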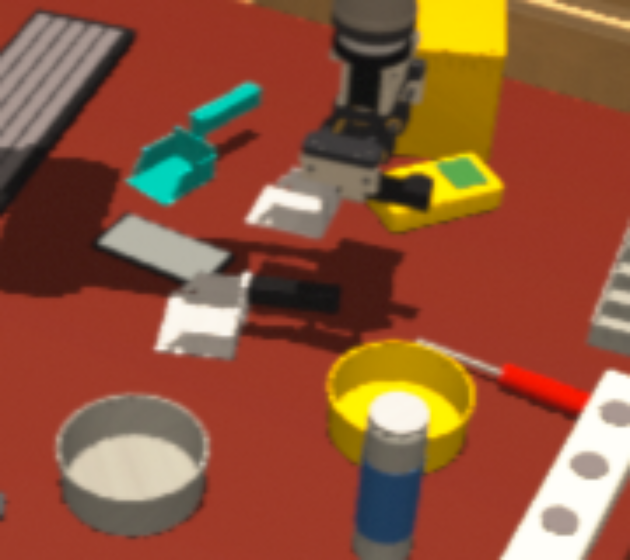

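The picture shows the narrow scoop lifted and held level in the gripper, with the wide scoop untouched. Next I'll carry it to the tub.

play_rows:
  rows:
    - [[0,-1,0],[0,0,0]]
    - [[0,-1,0],[0,0,0]]
    - [[0,-1,0],[0,0,0]]
    - [[0,-1,0],[0,0,0]]
    - [[0,-1,0],[0,0,0]]
    - [[0,-1,0],[0,0,0.1]]
    - [[0,-1,0],[0,0,0.1]]
    - [[0,-1,0],[0,0,0.1]]
    - [[0,-1,0],[0,0,0.1]]
    - [[0,-1,0],[0,0,0.1]]
    - [[0,-1,0],[0,0,0.1]]
    - [[0.1,-1,0],[0,0,0.1]]

```text
time: 9.5
tool_pos: [578.6, -70.0, 155.6]
tcp_rot: [3.141, -0.0, 0.249]
contact_force: [0.6, -0.3, -1.3]
grip_width: 21.9
finger_force: 29.9
```

play_rows:
  rows:
    - [[0.3,-1,0],[0,0,0]]
    - [[0.5,-1,0],[0,0,0]]
    - [[0.5,-1,0],[0,0,0]]
    - [[0.5,-1,0],[0,0,0]]
    - [[0.5,-1,0],[0,0,0]]
    - [[0.3,-1,-0.3],[0,0,0]]
    - [[0,-0.7,-0.5],[0,0,0]]
    - [[0,0,-0.5],[0,0,0]]
    - [[0,0,0],[0,0,0]]

```text
time: 10.62
tool_pos: [655.4, -268.5, 113.7]
tcp_rot: [-3.138, 0.003, 0.248]
contact_force: [-1.1, -0.3, -1.4]
grip_width: 22.1
finger_force: 29.9
```

play_rows:
  rows:
    - [[0.05,-0.36,0],[0,0,0]]
    - [[0,0,-0.4],[0,0,0]]
    - [[0,0,-0.4],[0,0,0]]
    - [[0,0,-0.4],[0,0,0]]
    - [[0,0,0],[0,0,0]]
    - [[0,0,0],[0,0,0]]

```text
time: 11.38
tool_pos: [658.4, -280.9, 80.1]
tcp_rot: [3.141, -0.0, 0.248]
contact_force: [0.8, -0.6, -0.9]
grip_width: 21.9
finger_force: 29.9
```

```bash
python3 - <<'E'
from h import *
a=capture('scene');b=capture('top');print(get_obs()['tool_pos'])
f=a['frame'][220:350,190:340]; g=b['frame'][140:270,370:520]
save('t.png',cv2.resize(np.hstack([f,g]),None,fx=2.6,fy=2.6,interpolation=cv2.INTER_CUBIC))
E
```

```text
[ 658.59002662 -281.05465033   80.56223167]
```

View pics/t.png

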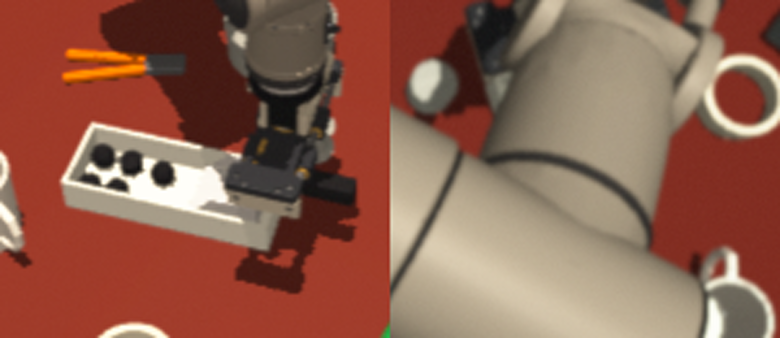

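The scoop is inside the empty end of the tub, in the left half at about (210,180), and the five buffers are at the far left. The top view is blocked by the arm. I'll lower it to the floor.

play_rows:
  rows:
    - [[0,0,-0.3],[0,0,0]]
    - [[0,0,-0.2],[0,0,0]]
    - [[0,0,-0.15],[0,0,0]]
    - [[0,0,0],[0,0,0]]
    - [[0,0,0],[0,0,0]]

```text
time: 12.1
tool_pos: [658.2, -281.0, 60.3]
tcp_rot: [3.142, 0.0, 0.248]
contact_force: [-0.3, 0.3, -1.6]
grip_width: 21.8
finger_force: 30.0
```

play_rows:
  rows:
    - [[0,0,-0.08],[0,0,0]]
    - [[-0.39,-0.1,0],[0,0,0]]
    - [[-0.39,-0.1,0],[0,0,0]]
    - [[-0.39,-0.1,0],[0,0,0]]
    - [[-0.39,-0.1,0],[0,0,0]]
    - [[-0.39,-0.1,0],[0,0,0]]
    - [[-0.39,-0.1,0],[0,0,0]]
    - [[-0.39,-0.1,0],[0,0,0]]

```text
time: 13.1
tool_pos: [577.9, -302.6, 60.0]
tcp_rot: [3.138, -0.004, 0.248]
contact_force: [3.7, 1.4, 7.7]
grip_width: 22.0
finger_force: 30.0
```

play_rows:
  rows:
    - [[-0.39,-0.08,0],[0,0,0]]
    - [[-0.39,-0.08,0],[0,0,0]]
    - [[-0.3,-0.06,0],[0,0,0]]
    - [[0,0,0],[0,0,0]]

```text
time: 13.6
tool_pos: [544.9, -309.5, 59.9]
tcp_rot: [3.138, -0.003, 0.248]
contact_force: [1.1, -0.5, 8.0]
grip_width: 21.7
finger_force: 30.0
```

```bash
python3 - <<'E'
from h import *
a=capture('scene');print(get_obs()['tool_pos'],get_obs()['contact_force'])
f=a['frame'][240:340,190:320]
save('u.png',cv2.resize(f,None,fx=5,fy=5,interpolation=cv2.INTER_CUBIC))
E
```

```text
[ 544.98011026 -309.49888305   59.88344816] [ 2.51039387 -0.22651007  7.85593342]
```

View pics/u.png

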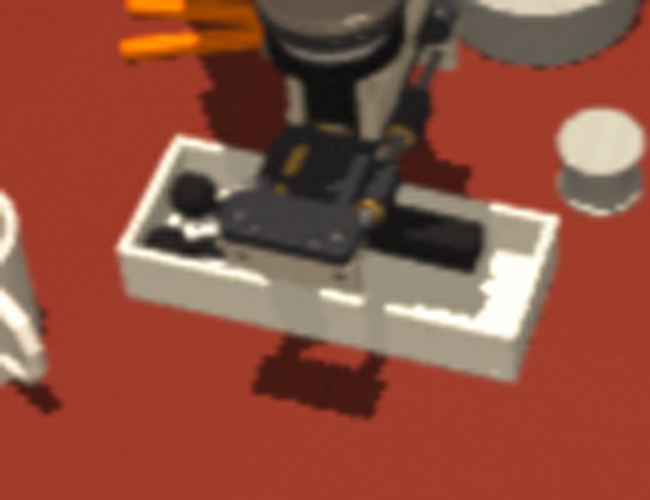

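Three buffers are visible ahead of the scoop around (195,190) and (165,240), with the pan already amongst them. I'll push on to the end wall.

play_rows:
  rows:
    - [[-0.2,-0.05,0],[0,0,0]]
    - [[-0.2,-0.05,0],[0,0,0]]
    - [[-0.2,-0.05,0],[0,0,0]]
    - [[-0.1,-0.025,0],[0,0,0]]
    - [[0,0,0],[0,0,0]]

```text
time: 14.28
tool_pos: [529.1, -313.9, 61.0]
tcp_rot: [3.135, -0.013, 0.248]
contact_force: [18.9, 6.3, 4.0]
grip_width: 21.3
finger_force: 30.0
```

play_rows:
  rows:
    - [[0.3,0.08,0.1],[-0.24,0.97,0]]
    - [[0.17,0.04,0.3],[-0.24,0.97,0]]
    - [[0.1,0.03,0.5],[-0.24,0.97,0]]
    - [[0,0,0.5],[0,0,0]]
    - [[0,0,0],[0,0,0]]

```text
time: 14.9
tool_pos: [540.3, -309.8, 101.0]
tcp_rot: [-3.141, 0.415, 0.248]
contact_force: [-0.4, 0.2, -2.6]
grip_width: 21.7
finger_force: 30.0
```

```bash
python3 - <<'E'
from h import *
a=capture('scene');print(get_obs()['tool_pos'],get_obs()['contact_force'])
f=a['frame'][240:340,190:320]
save('v.png',cv2.resize(f,None,fx=5,fy=5,interpolation=cv2.INTER_CUBIC))
E
```

```text
[ 539.66827995 -309.81910258  100.6536098 ] [-0.76883105 -0.39959687 -2.75215667]
```

View pics/v.png

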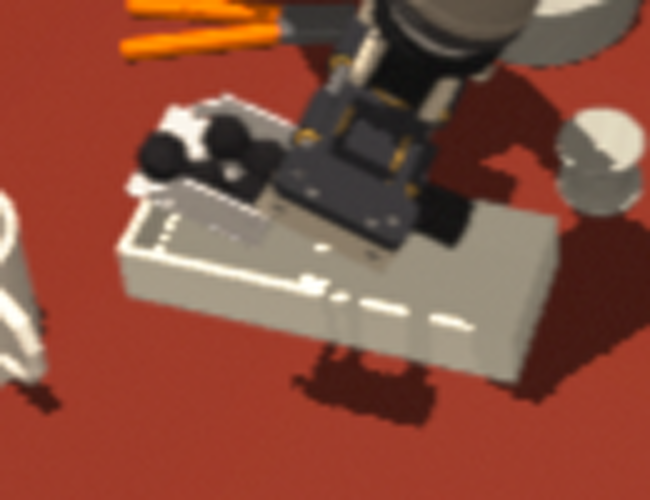

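In the picture the pan is lifted nose-up with at least four buffers in it, at (160,155), (228,135), (265,158) and (240,185), and the tub looks empty. I'll carry it gently, turning so the handle and gripper stay clear of the spray can.

play_rows:
  rows:
    - [[0,0,0.5],[-0.12,0.48,0]]
    - [[0,0,0.8],[-0.12,0.48,0]]
    - [[0.15,0.3,0.7],[0,0,-0.3]]
    - [[0.29,0.6,0],[0,0,-0.6]]
    - [[0.29,0.6,0],[0,0,-0.6]]
    - [[0.29,0.6,0],[0,0,-0.6]]
    - [[0.29,0.6,0],[0,0,-0.6]]
    - [[0.29,0.6,0],[0,0,-0.6]]
    - [[0.29,0.6,0],[0,0,-0.6]]
    - [[0.29,0.6,0],[0,0,-0.6]]
    - [[0.29,0.6,0],[0,0,-0.6]]
    - [[0.29,0.6,0],[0,0,-0.6]]

```text
time: 16.45
tool_pos: [622.6, -138.9, 160.0]
tcp_rot: [-3.138, 0.556, -0.551]
contact_force: [-0.0, -1.6, -3.3]
grip_width: 21.8
finger_force: 30.0
```

play_rows:
  rows:
    - [[0.15,0.3,0],[0,0,-0.3]]
    - [[0,0,-0.3],[0,0,0]]
    - [[0,0,0],[0,0,0]]

```text
time: 16.82
tool_pos: [626.5, -130.1, 149.9]
tcp_rot: [-3.139, 0.558, -0.59]
contact_force: [-0.0, 0.0, -3.0]
grip_width: 22.1
finger_force: 30.0
```

```bash
python3 - <<'E'
from h import *
a=capture('scene');o=get_obs();print(o['time'],o['tool_pos'],o['tcp_rot'],o['joint_positions'])
f=a['frame'][140:340,190:400]
save('w.png',cv2.resize(f,None,fx=3,fy=3,interpolation=cv2.INTER_CUBIC))
E
```

```text
16.875 [ 626.70934313 -130.01345135  150.40155669] [-3.13898485  0.55775543 -0.58940059] [-0.37861763  0.97272585  0.73943236  0.1234773   1.97395498  1.79908012]
```

View pics/w.png

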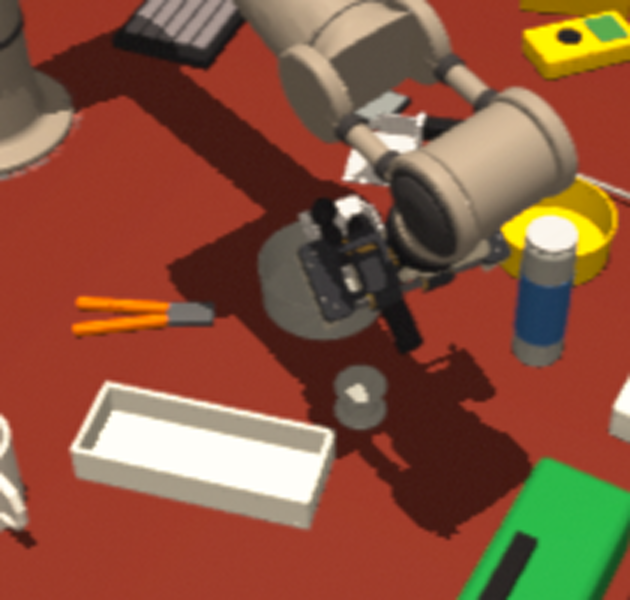

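The tub is empty at (200,450) and the bench looks clean, so all five buffers should be in the pan, which is now over the steel dish at (320,280). Next I'll tip it about the lip.

play_rows:
  rows:
    - [[0,0,-0.9],[-0.56,-0.83,0]]
    - [[-0.05,0.04,-0.9],[-0.56,-0.83,0]]
    - [[-0.14,0.09,0.45],[-0.56,-0.83,0]]
    - [[-0.17,0.11,0.42],[-0.56,-0.83,0]]
    - [[-0.11,0.07,0.22],[-0.28,-0.41,0]]
    - [[-0.14,0.09,0.22],[-0.28,-0.41,0]]
    - [[-0.14,0.09,0.2],[-0.28,-0.41,0]]
    - [[-0.15,0.1,0.17],[-0.28,-0.41,0]]
    - [[-0.17,0.11,0.15],[-0.28,-0.41,0]]
    - [[-0.17,0.11,0.13],[-0.28,-0.41,0]]
    - [[-0.18,0.12,0.12],[-0.28,-0.41,0]]
    - [[-0.18,0.12,0.12],[-0.28,-0.41,0]]

```text
time: 18.38
tool_pos: [578.6, -98.0, 163.5]
tcp_rot: [3.136, -0.559, -0.588]
contact_force: [-0.5, -0.9, -1.2]
grip_width: 21.9
finger_force: 30.0
```

play_rows:
  rows:
    - [[-0.21,0.14,0.1],[-0.28,-0.41,0]]
    - [[-0.21,0.14,0.08],[-0.28,-0.41,0]]
    - [[-0.44,0.3,0.12],[-0.56,-0.83,0]]
    - [[-0.45,0.3,0.08],[-0.56,-0.83,0]]
    - [[-0.46,0.31,0.03],[-0.56,-0.83,0]]
    - [[0,0,0],[0,0,0]]
    - [[0,0,0],[0,0,0]]
    - [[0,0,0],[0,0,0]]

```text
time: 19.38
tool_pos: [541.4, -92.4, 300.8]
tcp_rot: [-3.105, -0.878, -0.577]
contact_force: [-0.5, -0.1, -1.5]
grip_width: 22.0
finger_force: 30.0
```

```bash
python3 - <<'E'
from h import *
a=capture('scene');o=get_obs();print(o['time'],o['tool_pos'],o['tcp_rot'],o['contact_force'],o['joint_positions'])
f=a['frame'][180:300,230:380]
save('x.png',cv2.resize(f,None,fx=4,fy=4,interpolation=cv2.INTER_CUBIC))
E
```

```text
19.425 [541.50470191 -92.32798595 300.79390528] [-3.10535336 -0.87802764 -0.57671104] [ 0.41656923  0.04655091 -1.70663169] [-0.15006477  0.05700302  2.04835037 -0.99558891  0.34684961  2.81738941]
```

View pics/x.png

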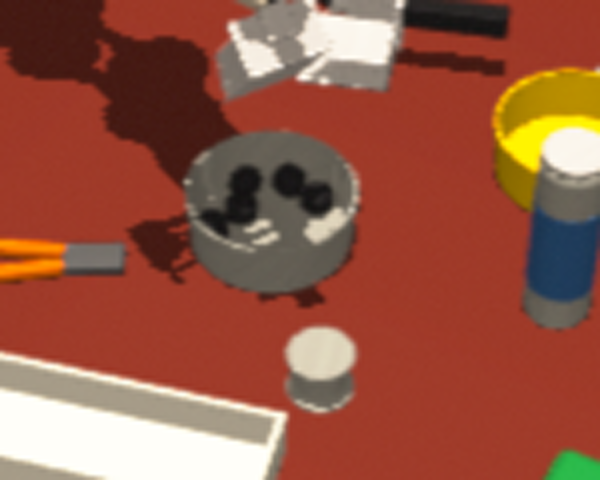

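All five buffers are in the steel dish, at (245,180), (290,180), (315,197), (240,208) and (213,220) in the crop. Now I'll level the scoop and go back.

```bash
python3 - <<'E'
from h import *
from scipy.spatial.transform import Rotation as R
o=get_obs(); a=R.from_euler('xyz',o['tcp_rot']); b=R.from_euler('xyz',[np.pi,0,.15])
print(np.degrees((b*a.inv()).as_rotvec())/8, (np.array([576,357,156])-o['tool_pos'])/30)
E
```

```text
[1.11624207 6.32127099 4.74620013] [ 1.14984327 14.97759953 -4.82646351]
```

play_rows:
  rows:
    - [[0,0,0],[0.11,0.63,0.47]]
    - [[0,0,0],[0.11,0.63,0.47]]
    - [[0,0.4,0],[0.11,0.63,0.47]]
    - [[0,0.8,0],[0.11,0.63,0.47]]
    - [[0,1,0],[0.11,0.63,0.47]]
    - [[0,1,0],[0.11,0.63,0.47]]
    - [[0,1,0],[0.11,0.63,0.47]]
    - [[0,1,0],[0.11,0.63,0.47]]
    - [[0,1,0],[0.11,0.63,0.47]]
    - [[0,1,0],[0.11,0.63,0.47]]
    - [[0,1,0],[0,0,0]]
    - [[0,1,0],[0,0,0]]

```text
time: 20.92
tool_pos: [540.2, 180.6, 299.8]
tcp_rot: [3.101, -0.066, 0.092]
contact_force: [0.4, -0.3, -1.3]
grip_width: 21.5
finger_force: 30.0
```

```bash
python3 - <<'E'
from h import *
from scipy.spatial.transform import Rotation as R
o=get_obs(); a=R.from_euler('xyz',o['tcp_rot']); b=R.from_euler('xyz',[np.pi,0,.15])
print(np.degrees((b*a.inv()).as_rotvec())/8, (np.array([576,357,156])-o['tool_pos'])/30,o['joint_positions'])
E
```

```text
[0.22784215 0.50492395 0.42125492] [ 1.19393561  5.87948325 -4.79280634] [ 0.21384643  0.3573962   1.34027096 -0.04867509  1.38334315  1.70111376]
```

play_rows:
  rows:
    - [[0.2,1,0],[0.11,0.25,0.21]]
    - [[0.2,1,0],[0.11,0.25,0.21]]
    - [[0.2,1,-0.5],[0,0,0]]
    - [[0.2,1,-1],[0,0,0]]
    - [[0.2,1,-1],[0,0,0]]
    - [[0.2,0.8,-1],[0,0,0]]
    - [[0,0,-1],[0,0,0]]
    - [[0,0,0],[0,0,0]]
    - [[0,0,0],[0,0,0]]

```text
time: 22.05
tool_pos: [576.3, 353.7, 167.0]
tcp_rot: [3.141, -0.004, 0.15]
contact_force: [0.4, -0.1, -1.5]
grip_width: 21.9
finger_force: 30.0
```

```bash
python3 - <<'E'
from fit import *
c=capture('top'); d=capture('scene'); print(get_obs()['tool_pos'],get_obs()['tcp_rot'])
import fit
# is the scoop still level/centred in the grip? compare grip/pan points with those expected
R0=np.array([[np.cos(.15),-np.sin(.15)],[np.sin(.15),np.cos(.15)]]); T=get_obs()['tool_pos']
for n,cc in(('top',c),('scene',d)):
    e=np.r_[T[:2]+R0@[-65,0],T[2]-56+12]; print(n,proj(cc,e).round(1),[(np.round(k['at'][::-1],1),round(k['p'],2)) for k in pinpoint('scoop_narrow_pan',n)])
f=d['frame'][90:240,260:440]; save('y.png',cv2.resize(f,None,fx=3.5,fy=3.5))
E
```

```text
[576.6118751  353.75692016 168.15796003] [-3.14147534 -0.0058814   0.14951124]
top [[193.5 205.1]] [(array([193.7, 206.9]), 0.76), (array([181.3, 286. ]), 0.42)]
scene [[351.5 146.1]] [(array([348.7, 144.6]), 0.84), (array([305. , 147.9]), 0.83)]
```

View pics/y.png

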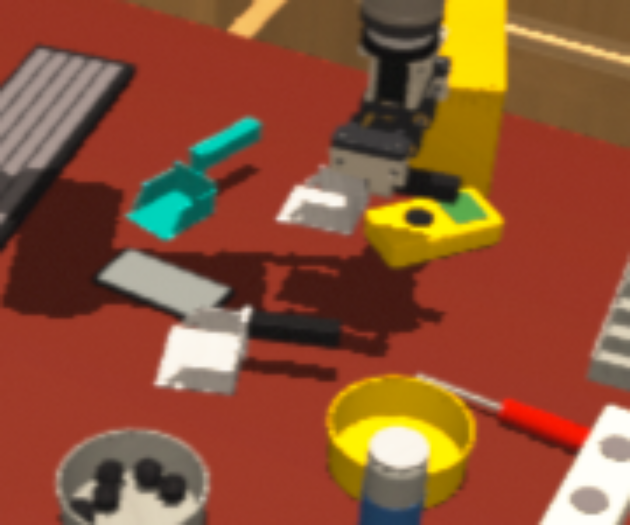

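The scoop is level in the grip above its place, at (320,210), and the buffers are still in the dish. I'll set it down.

play_rows:
  rows:
    - [[0,0.11,-0.7],[0,0,0]]
    - [[0,0,-0.8],[0,0,0]]
    - [[0,0,-0.8],[0,0,0]]
    - [[0,0,-0.7],[0,0,0]]
    - [[0,0,-0.4],[0,0,0]]
    - [[0,0,-0.2],[0,0,0]]
    - [[0,0,-0.1],[0,0,0]]
    - [[0,0,-0.05],[0,0,0]]
    - [[0,0,0],[0,0,0]]
    - [[0,0,0],[0,0,0]]

```text
time: 23.5
tool_pos: [577.1, 357.4, 55.9]
tcp_rot: [-3.141, -0.007, 0.15]
contact_force: [2.4, -1.4, 6.8]
grip_width: 22.0
finger_force: 30.0
```

play_rows:
  hand: 0.2
  rows:
    - [[0,0,0],[0,0,0]]
    - [[0,0,0],[0,0,0]]
    - [[0,0,0],[0,0,0]]
    - [[0,0,0],[0,0,0]]
    - [[0,0,0.4],[0,0,0]]
    - [[0,0,0.8],[0,0,0]]
    - [[0,0,1],[0,0,0]]
    - [[0,0,1],[0,0,0]]
    - [[0,0,1],[0,0,0]]
    - [[0,0,1],[0,0,0]]
    - [[0,0,0],[0,0,0]]

```text
time: 24.88
tool_pos: [576.9, 357.6, 213.9]
tcp_rot: [-3.14, -0.01, 0.15]
contact_force: [-0.5, -0.6, -0.2]
grip_width: 54.9
finger_force: 0.0
```

play_rows:
  rows:
    - [[-1,-0.5,0.5],[0,0,0]]
    - [[-1,-0.5,0.5],[0,0,0]]
    - [[-0.5,-1,0],[0,0,0]]
    - [[0,-1,0],[0,0,0]]
    - [[0,-1,0],[0,0,0]]
    - [[0,-1,0],[0,0,0]]
    - [[0,0,0],[0,0,0]]

```text
time: 25.75
tool_pos: [500.4, 205.3, 239.4]
tcp_rot: [3.141, -0.002, 0.147]
contact_force: [0.2, -0.9, 0.2]
grip_width: 54.9
finger_force: 0.0
```

```bash
python3 - <<'E'
from fit import *
C={n:capture(n) for n in('scene','top')}
for n,c in C.items():
    m=near(c,'scoop_narrow',n,(510,348))
    if m is not None: p,s=fit(scoop(66),[(c,m)],(510,348,.15)); print(n,p.round(3),round(s,3))
    print(len([k for k in trace('buffer0',n) if k['p']>.3]))
d=C['scene']['frame'][100:340,200:440]; save('z.png',cv2.resize(d,None,fx=2.5,fy=2.5)[:600])
E
```

```text
scene [5.11092e+02 3.45423e+02 1.62000e-01] 0.911
5
top [5.06296e+02 3.47527e+02 2.25000e-01] 0.193
6
```

View pics/z.png

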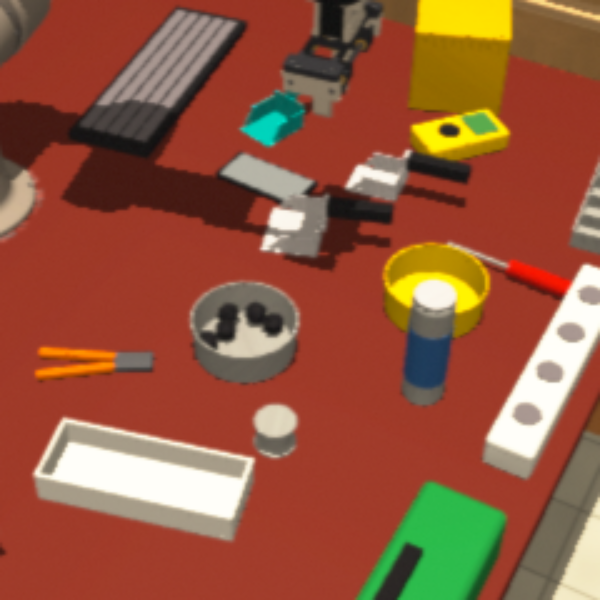

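The five buffers are in the steel dish at (245,320) and the tub is empty. The narrow scoop lies flat at (390,175), within about 2 mm of its first fitted position in the scene view. The other things on the bench show no sign of having moved.

```bash
python3 -c "
from plant import bot
print(bot.close_job())"
```

```text
the job is handed in; nothing more can be done
None
```

I handed the job in at about 26 s: all five buffers are in the round steel dish, none are on the bench, and the narrow scoop is released flat where it lay.

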